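# Move three boards one station on at the inspection bench

### The job

Move each board carrier one step on: the soldered board (two tall round capacitors) from the board vise to the round microscope stage, the inspected board (two rows of terminal blocks) from the stage into the black tray, and the new board (finned heat sink) from the tray into the vise. All three places are full, so lay one board aside on the rubber mat on the way; boards must never lie on the bare bench, and each is set down gently, not dropped. At the end each lies flat in the middle of its new place, square to the vise and to the tray (either way round; on the round stage any direction will do), with the solder spool and the bottle left standing where they are.

Things in the scene. Friction and masses are not known exactly. Their poses are not given: they have to be found in the camera images.
- power_board: a board carrier: grey composite plate 96 (along its x) x 56 (along its y) x 14 mm thick, 0.2 to 0.35 kg, with a green circuit board let into its top; to be gripped across the 56 mm width, by its long edges, about mid-length. Origin: centre of the underside; z up when lying flat. It carries two round capacitors (18 mm across, tops 40 mm above the underside) and a block-shaped yellow transformer (top at 33 mm). Starts in the vise, its x along the vise's x.
- io_board: a board carrier: grey composite plate 96 (along its x) x 56 (along its y) x 14 mm thick, 0.2 to 0.35 kg, with a green circuit board let into its top; to be gripped across the 56 mm width, by its long edges, about mid-length. Origin: centre of the underside; z up when lying flat. It carries two rows of terminal blocks along its long sides (tops 26 mm above the underside, outer faces 20 mm from the middle line). Starts on the microscope stage.
- cpu_board: a board carrier: grey composite plate 96 (along its x) x 56 (along its y) x 14 mm thick, 0.2 to 0.35 kg, with a green circuit board let into its top; to be gripped across the 56 mm width, by its long edges, about mid-length. Origin: centre of the underside; z up when lying flat. It carries a square finned aluminium heat sink (36 mm, top at 29 mm) and a low black connector. Starts in the tray, its x along the tray's x.
- vise: Board vise, fixed to the bench: dark steel base plate 150 (x) x 84 (y) x 6 mm, a stepped aluminium jaw at each x end, a black knob at the +x end. A board lies on the two inner ledges (50 mm wide in y), with its underside 18 mm above the vise's origin; the jaw walls beyond the ledges are 118 mm apart and 26 mm high, so the 96 mm board has 11 mm to spare at each end. The y sides are open for the fingers. Origin: centre of the underside; x runs from jaw to jaw.
- stage: Microscope stage, fixed: round dark base 160 mm across with a round cream plate 136 mm across on it; the board lies on this plate, underside 22 mm above the origin. Two small steel clip posts (top at 24 mm) stand at the rim, 74 mm either side of the centre on the stage's x axis. Origin: centre of the underside.
- tray: Black transfer tray, fixed: 160 (x) x 150 (y) mm outside, walls 3 mm thick and 20 mm high, lip handles at the x ends. In it two rubber ribs (50 mm long in y, at x = -30 and +30 mm) carry the board, underside 8 mm above the origin; floor at 3 mm. Origin: centre of the underside; a board lies with its x along the tray's x.
- mat: Flat blue-grey rubber mat 150 (x) x 120 (y) x 4 mm, fixed, empty at the start: the free spot. Its top is 4 mm above its origin (centre of the underside).
- spool: Bystander: spool of solder wire standing upright, green flanges 54 mm across, 45 mm high, loose. Origin: centre of the underside.
- bottle: Bystander: white bottle with grey cap, 56 mm across, 120 mm high, loose. Origin: centre of the underside.
Not all that is in view belongs to the job. Leave any blue look-alike of the cpu_board alone.

How it is judged:
On the way:
1. one of the boards lies on the rubber mat (((horizontal distance between power_board and mat below 0.045 m and z of power_board in the frame of mat between 0 and 0.008 m and angle between power_board's own z axis and vertical below 0.08 rad) or (horizontal distance between io_board and mat below 0.045 m and z of io_board in the frame of mat between 0 and 0.008 m and angle between io_board's own z axis and vertical below 0.08 rad) or (horizontal distance between cpu_board and mat below 0.045 m and z of cpu_board in the frame of mat between 0 and 0.008 m and angle between cpu_board's own z axis and vertical below 0.08 rad))), for 0.2 s.
At the end, for the whole second after the job is handed in: Capacitor board on the microscope stage, terminal-block board in the tray, heat-sink board in the vise: each within 12 mm of the middle, flat (height within 4 mm, tilt under 0.08 rad), in vise and tray square within 0.2 rad either way round, at rest (horizontal distance between power_board and stage below 0.012 m and z of power_board in the frame of stage between 0.018 and 0.026 m and angle between each of power_board, io_board, cpu_board's own z axis and vertical below 0.08 rad and horizontal distance between io_board and tray below 0.012 m and z of io_board in the frame of tray between 0.004 and 0.012 m and angle between the x axis of io_board and the x axis of tray, either way round below 0.2 rad and horizontal distance between cpu_board and vise below 0.012 m and z of cpu_board in the frame of vise between 0.014 and 0.022 m and angle between the x axis of cpu_board and the x axis of vise, either way round below 0.2 rad and linear speed of each of power_board, io_board, cpu_board below 0.02 m/s and angular speed of each of power_board, io_board, cpu_board below 0.1 rad/s); the robot touches nothing.
It fails at once if a board is dropped: it moves faster than 0.4 m/s while no finger holds it ((linear speed of power_board above 0.4 m/s and contact force between power_board and the fingers below 0.5 N) or (linear speed of io_board above 0.4 m/s and contact force between io_board and the fingers below 0.5 N) or (linear speed of cpu_board above 0.4 m/s and contact force between cpu_board and the fingers below 0.5 N)).
It fails at once if a board lies on the bare bench (height (world z) of any of power_board, io_board, cpu_board below 0.0022 m).
It fails at once if something is pressed or knocked hard (over 80 N) onto the vise, stage, tray or mat (contact force between any of vise, stage, tray, mat and anything else above 80 N).
It fails at once if the solder spool or the bottle is moved by more than 20 mm or knocked over (distance of any of spool, bottle from where it was at the start of the episode above 0.02 m or angle between any of spool, bottle's own z axis and vertical above 0.4 rad).
It also fails if it takes over 112 s, if anything falls off the work surface, if the arm or the gripper's body presses on something with over 40 N, if the wrist force passes 120 N, or if a joint passes its speed limit or range.

### The arm

A 7-joint arm with a two-finger parallel gripper is mounted at the origin on the work surface. World frame = base frame: x ahead of the robot, y to its left, z up, the work surface at z = 0. Lengths are in m, angles in rad, forces in N, time in s.
With the tool pointing down it reaches from about 0.4 to 0.85 m from the base axis. Payload 4.5 kg.
Tool frame: the origin (TCP) lies at the very end of the fingers, on their centre line; the grasp point (between the pads) lies 19 mm behind it (tcp_to_grasp is the z of the grasp point in the tool frame, in m); z points along the fingers, y is the line along which they close (so a half turn about z gives the same grasp; the last joint's range is limited). The gripper opens to 88 mm and grips with 3 to 60 N. Pads are 18 mm wide; open, the fingers measure 123 mm over their backs; the gripper's body (75 mm by 187 mm) begins 45 mm behind the grasp point.
Start: joints at [-1.259, 0.689, -0.195, 1.565, 0.157, 0.902, -0.215], TCP at [0.171, 0.601, 0.239] pointing down, gripper open.
Joint ranges: [-3.01, 3.01], [-0.46, 2.08], [-1.47, 1.51], [0.13, 2.56], [-1, 4.14], [0.04, 2.09], [-2.66, 2.66]. Speed limits (rad/s): [2.57, 2.57, 3.14, 3.14, 3.14, 3.14, 3.14].

### API

Orientations are given as a unit quaternion [x, y, z, w].
In Python, from plant import * gives the robot as it stands. The module is installed in compiled form; this text tells all that it offers.
- The arm moves only by the shell command python3 -m jog 'ROWS' [OPENING] [FORCE]. ROWS is JSON, a list that holds one entry, the list of rows, each a list of 6 numbers: the shift along the tool's x, y, z in m, then the turn, a rotation vector about the tool's x, y, z in rad. In form: [[[dx, dy, dz, ax, ay, az], ...]]. A call has 1 to 12 rows; each row shifts and turns the commanded pose from where the row before left it, along the tool's axes as they then stand; what a row does not reach is not made up. A row lasts 1/8 s, in which the tool goes at most 62.5 mm and 10.7 degrees, less where a joint would pass 70% of its speed; a pose out of reach is approached as far as the arm can. A call with a gripper value outside its range is refused whole. OPENING is the finger opening in m, from 0 to 0.0881, set as the call begins (- or left out, the last holds). The fingers move at their own pace and stop on an object; FORCE is the grip in N (left out, the last holds). Time passes only in rows, so rows that do not move let the fingers close. It gives the time, the measured TCP pose, the force, the opening and the grip force at its end, in the units of the state.
- get_state(): the state, without advancing time (a new reading comes with each control period).
- snapshot(name): name is "side" or "top"; returns a dict with "frame" (420x560x3 uint8, red, green, blue), "mtx" (3x3 intrinsics, pixels), "xyz" and "orientation" of the camera in the world. Camera axes: x right, y down, z forward; pixel columns grow to the right and rows downward; lengths in m; the calibration is good to about 2 mm. A picture is of the moment at which its call begins. There is no depth.
- finish_job(): hands the job in; it is judged then, once.
The state is a dict: "clock": time; "q": joint angles; "qd": joint speeds; "joint_torque": joint torques, N m; "tool_pos": TCP position; "eef_rot": TCP orientation; "contact_force": force on the tool from outside, world axes, zero at the start; "moment": the same for the moment, N m; "opening": opening from 0.0 (shut) to 1.0 (fully open); "finger_force": force on a finger pad.
Only numpy, scipy, OpenCV 4.12 (cv2) and the standard library are available. Lean on these libraries where they do the work, as an engineer would, in place of code of your own. Each camera call takes 0.05 s, during which the arm holds its last target. There are 200 camera calls.

## Working session

There is one attempt and no reset: what is moved stays moved. The work goes in short steps, Python scripts to look and compute and a shell command to move; the robot and the scene stay as the last step left them, time stands still between calls to the robot, and variables do not carry over. Pictures are saved under pics/ and viewed, at most 14 in all, crops included, and the job is handed in when it is done.

```bash
mkdir -p pics; python3 - <<'E'
from plant import *
import cv2
for n in ("top","side"):
    s=snapshot(n); cv2.imwrite(f"pics/{n}0.png",s["frame"][:,:,::-1]); print(n,s["mtx"],s["xyz"],s["orientation"])
st=get_state(); print(st)
E
```

```text
top [[404.97705252   0.         269.96366691]
 [  0.         404.97705252 207.89354952]
 [  0.           0.           1.        ]] [0.45678188 0.02955647 1.15051231] [ 0.71273527 -0.70034574  0.03489274 -0.01751507]
side [[409.13003388   0.         286.15807416]
 [  0.         409.13003388 206.39589246]
 [  0.           0.           1.        ]] [ 0.47258179 -0.79235145  0.65116881] [ 0.89254841 -0.04786525  0.01815751 -0.44803634]
{'clock': 0.1, 'q': array([-1.25920205,  0.68989866, -0.19455992,  1.56622041,  0.15729427,
        0.9025315 , -0.21506729]), 'qd': array([ 0.00089127, -0.00100136, -0.00018181, -0.00143403, -0.00076192,
        0.00246863,  0.00022123]), 'joint_torque': array([-2.98250729e-03, -5.28498924e+01, -1.27117619e+00, -1.53840172e+01,
       -5.24978538e-02,  1.91927880e-03,  5.16737236e-05]), 'tool_pos': array([0.17126193, 0.60048495, 0.2379974 ]), 'eef_rot': array([ 1.38384654e-01,  9.90378208e-01, -8.29797362e-04, -6.75885117e-05]), 'contact_force': array([-0.26593332, -0.44909991,  0.4815852 ]), 'moment': array([-0.03791358,  0.03099667, -0.0144655 ]), 'finger_force': 0.0, 'opening': 0.9961324707438283}
```

View pics/top0.png

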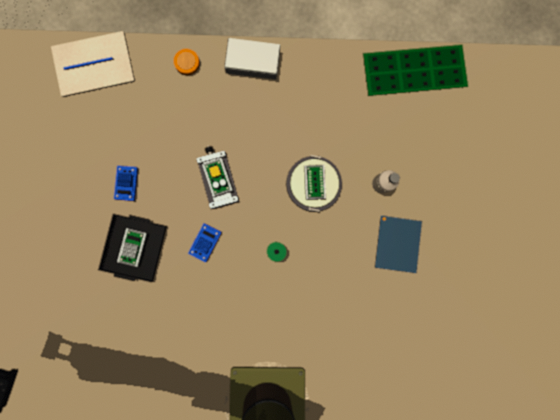

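View pics/side0.png

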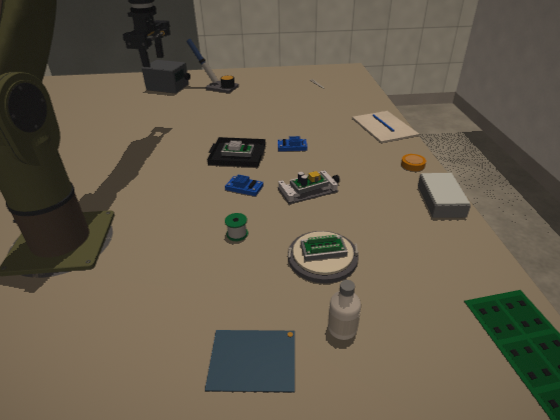

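The top view shows the tray at about (133,247), vise (217,178), stage (315,183), mat (399,244), spool (277,252) and bottle (388,181). Image up is +x and image left is +y. I'll zoom in for corners.

```bash
cat > h.py <<'E'
import numpy as np, cv2
from scipy.spatial.transform import Rotation as R
from plant import *
def bp(s,u,v,z):
    d=R.from_quat(s["orientation"]).apply(np.linalg.inv(s["mtx"])@[u,v,1]); c=np.array(s["xyz"])
    return (c+d*(z-c[2])/d[2])
def proj(s,p):
    q=s["mtx"]@R.from_quat(s["orientation"]).inv().apply(np.array(p)-s["xyz"]); return q[:2]/q[2]
E
python3 - <<'E'
from h import *
s=snapshot("top"); f=s["frame"]
a=f[140:290,90:280]; b=f[140:290,270:430]
cv2.imwrite("pics/a.png",cv2.resize(a,None,fx=4,fy=4,interpolation=cv2.INTER_CUBIC)[:,:,::-1])
cv2.imwrite("pics/b.png",cv2.resize(b,None,fx=4,fy=4,interpolation=cv2.INTER_CUBIC)[:,:,::-1])
E
```

```text
(no output)
```

View pics/a.png

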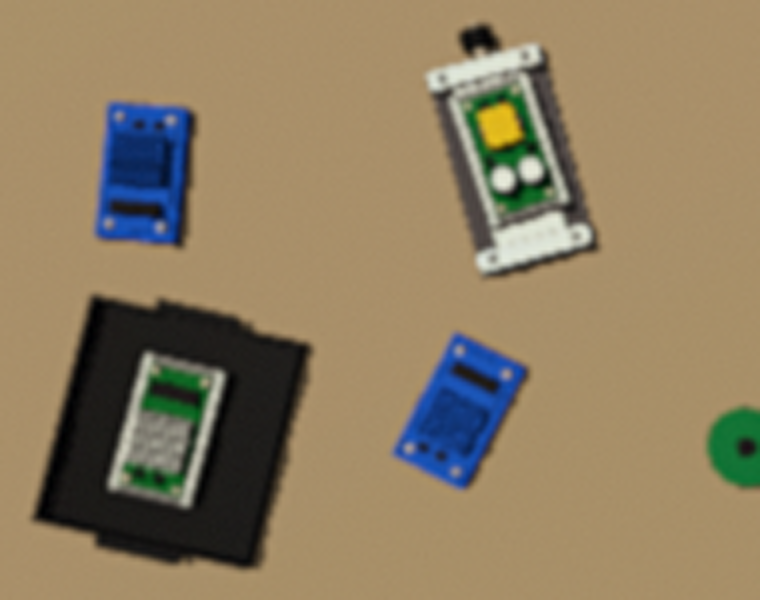

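View pics/b.png

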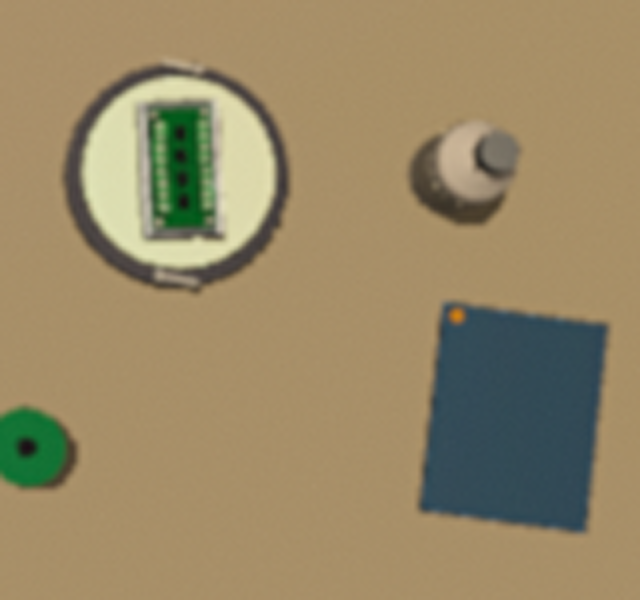

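Crop readings: the tray rim and board corners, vise jaws and board, stage disc (180,172 in crop b) with its board, and the mat corners are all clear. Next I convert them to world poses and check the sizes.

```bash
python3 - <<'E'
from h import *
s=snapshot("top")
def W(pts,z,ox): return np.array([bp(s,(u+.5)/4-.5+ox,(v+.5)/4-.5+140,z)[:2] for u,v in pts])
def rect(n,pts,z,ox):
    w=W(pts,z,ox) # TL TR BR BL
    c=w.mean(0); l=(w[0]+w[1]-w[2]-w[3])/2; t=(w[0]+w[3]-w[1]-w[2])/2
    print(n,c.round(4),"len",np.linalg.norm(l).round(4),"wid",np.linalg.norm(t).round(4),"yaw",np.degrees(np.arctan2(l[1],l[0])).round(1),"perp yaw",(np.degrees(np.arctan2(t[1],t[0]))-90).round(1))
rect("tray",[(94,296),(310,345),(255,567),(36,520)],.02,90)
rect("cpu",[(145,351),(228,372),(190,508),(108,490)],.022,90)
rect("vise",[(427,72),(540,44),(594,240),(482,272)],.026,90)
rect("power",[(450,92),(527,72),(570,205),(492,225)],.032,90)
rect("io",[(138,104),(212,100),(222,237),(146,240)],.036,270)
rect("mat",[(444,303),(608,324),(586,531),(420,510)],.004,270)
print("stage",W([(180,172)],.022,270),"clips",W([(184,66),(177,280)],.024,270),"spool",W([(27,447)],.045,270),"bottle",W([(497,154)],.12,270),"bluefake",W([(460,410)],.02,90))
st=get_state(); print(R.from_quat(st["eef_rot"]).as_matrix().round(3), st["tool_pos"])
E
```

```text
tray [0.4246 0.3779] len 0.1569 wid 0.1531 yaw -11.9 perp yaw -11.5
cpu [0.4256 0.3815] len 0.097 wid 0.0582 yaw -12.9 perp yaw -12.4
vise [0.6193 0.1509] len 0.1446 wid 0.0809 yaw 16.7 perp yaw 16.3
power [0.6242 0.1511] len 0.0978 wid 0.0554 yaw 19.0 perp yaw 15.8
io [ 0.6139 -0.1199] len 0.0958 wid 0.0524 yaw 4.2 perp yaw 3.8
mat [ 0.4467 -0.3646] len 0.148 wid 0.1189 yaw -6.8 perp yaw -6.3
stage [[ 0.61451945 -0.12210532]] clips [[ 0.68971414 -0.12403388]
 [ 0.53811942 -0.12037416]] spool [[ 0.42098903 -0.01634701]] bottle [[ 0.61667124 -0.31441649]] bluefake [[0.4425417  0.18197593]]
[[-0.962  0.274 -0.   ]
 [ 0.274  0.962 -0.001]
 [-0.    -0.001 -1.   ]] [0.17132486 0.60069137 0.23820578]
```

```bash
cat >> h.py <<'E'
def plan(x,y,z,yaw):
    """print the tool-frame turn to a straight-down tool with tool x at yaw (deg, mod 180), then the shift in the turned frame"""
    st=get_state(); r=R.from_quat(st["eef_rot"]); c=[]
    for k in (0,180):
        a=np.radians(yaw+k); t=R.from_matrix(np.array([[np.cos(a),np.sin(a),0],[np.sin(a),-np.cos(a),0],[0,0,-1]]).T)
        c.append(((r.inv()*t).as_rotvec(),t))
    v,t=min(c,key=lambda e:np.linalg.norm(e[0]))
    p=np.array(st["tool_pos"])
    print("clk",round(st["clock"],2),"pos",p.round(4),"turn",v.round(4),"shift",t.inv().apply(np.array([x,y,z])-p).round(4),"F",np.round(st["contact_force"],1),"ff",round(st["finger_force"],1),"q7",st["q"].round(2)[6])
E
python3 -c "
from h import *
plan(.614,-.1205,.18,4)"
```

```text
clk 0.2 pos [0.1713 0.6007 0.2382] turn [-1.100e-03 -1.000e-04 -3.475e-01] shift [-0.3913 -0.7503  0.0582] F [-1.1 -0.  -0.6] ff 0.0 q7 -0.22
```

```bash
python3 -m jog '[[[0,0,0,0,0,-0.174],[0,0,0,0,0,-0.174],[-0.012,-0.023,0,0,0,0],[-0.024,-0.046,0.004,0,0,0],[-0.024,-0.046,0.004,0,0,0],[-0.024,-0.046,0.004,0,0,0],[-0.024,-0.046,0.004,0,0,0],[-0.024,-0.046,0.004,0,0,0],[-0.024,-0.046,0.004,0,0,0],[-0.024,-0.046,0.004,0,0,0],[-0.024,-0.046,0.004,0,0,0],[-0.024,-0.046,0.004,0,0,0]]]' 0.088
python3 -c "
from h import *
plan(.614,-.1205,.14,4)"
```

```text
clock: 1.7
tool_pos: [0.4303, 0.1798, 0.2026]
eef_rot: [-0.035, 0.999, 0.0, 0.0]
contact_force: [0.3, -0.9, 0.4]
opening: 1.001
finger_force: 0.0
clk 1.7 pos [0.4303 0.1798 0.2026] turn [0.0003 0.0004 0.0006] shift [-0.1623 -0.3123  0.0626] F [ 0.3 -0.9  0.4] ff 0.0 q7 0.79
```

```bash
python3 -m jog '[[[-0.024,-0.046,0.009,0,0,0],[-0.024,-0.046,0.009,0,0,0],[-0.024,-0.046,0.009,0,0,0],[-0.024,-0.046,0.009,0,0,0],[-0.024,-0.046,0.009,0,0,0],[-0.022,-0.044,0.009,0,0,0],[-0.014,-0.027,0.008,0,0,0],[0,0,0,0,0,0],[0,0,0,0,0,0]]]'
python3 - <<'E'
from h import *
plan(.614,-.1205,.0255,4)
s=snapshot("top"); f=s["frame"][150:240,270:360]
g=snapshot("side")["frame"][200:300,260:390]
o=np.hstack([cv2.resize(f,(400,400),interpolation=2),cv2.resize(g,(400,308),interpolation=2) if 0 else cv2.copyMakeBorder(cv2.resize(g,(400,308),interpolation=2),0,92,0,0,0)])
cv2.imwrite("pics/c.png",o[:,:,::-1])
E
```

```text
clock: 2.82
tool_pos: [0.6058, -0.1068, 0.1407]
eef_rot: [-0.036, 0.999, 0.001, -0.0]
contact_force: [0.2, 1.0, -0.3]
opening: 1.0
finger_force: 0.0
clk 2.83 pos [ 0.6058 -0.1068  0.1407] turn [ 0.0014 -0.0005  0.0015] shift [-0.0073 -0.0143  0.1152] F [ 0.2  1.  -0.3] ff 0.0 q7 1.36
```

View pics/c.png

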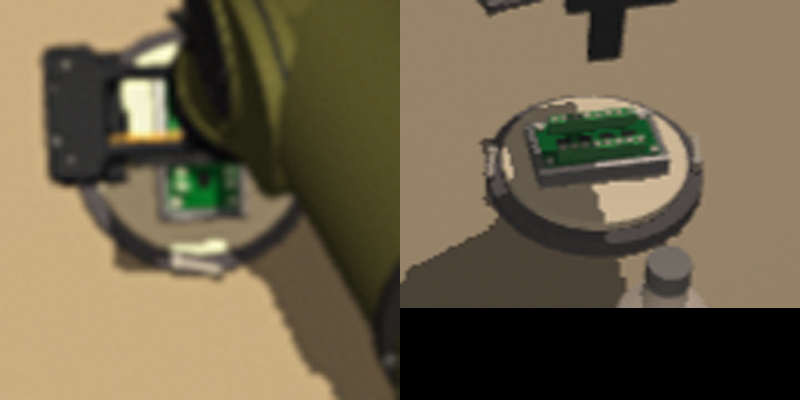

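The side view shows the fingers over the terminal-block board, so I'm descending on it.

```bash
python3 -m jog '[[[-0.007,-0.014,0.02,0,0,0],[0,0,0.03,0,0,0],[0,0,0.03,0,0,0],[0,0,0.018,0,0,0],[0,0,0.01,0,0,0],[0,0,0.004,0,0,0],[0,0,0,0,0,0]]]'
python3 - <<'E'
from h import *
plan(.614,-.1205,.0255,4)
s=snapshot("side"); cv2.imwrite("pics/d.png",cv2.resize(s["frame"][200:300,260:390],(780,600),interpolation=2)[:,:,::-1])
E
```

```text
clock: 3.8
tool_pos: [0.6146, -0.1216, 0.0292]
eef_rot: [-0.035, 0.999, -0.0, 0.0]
contact_force: [0.5, -0.9, -0.0]
opening: 0.999
finger_force: 0.0
clk 3.8 pos [ 0.6146 -0.1216  0.0292] turn [-0.0001  0.0009  0.0005] shift [0.0005 0.0011 0.0037] F [ 0.5 -0.9 -0. ] ff 0.0 q7 1.32
```

View pics/d.png

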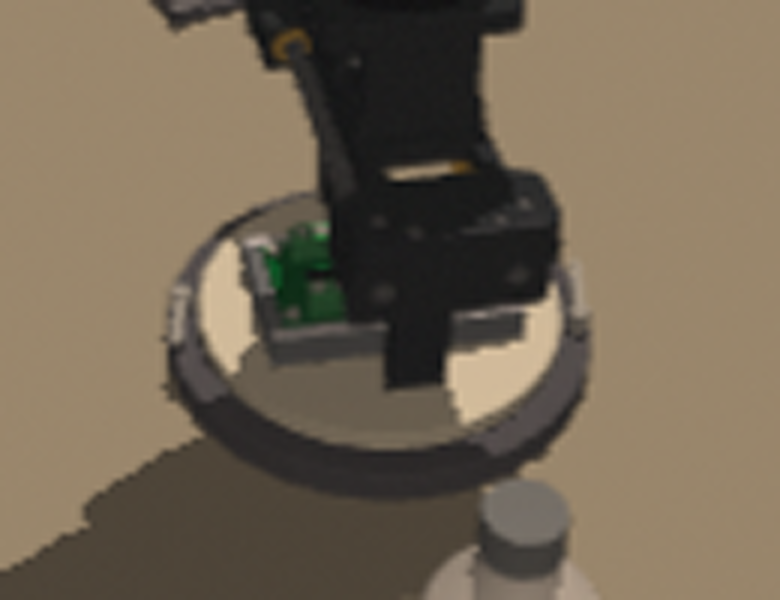

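```bash
python3 -m jog '[[[0,0.001,0.003,0,0,0],[0,0,0,0,0,0]]]'; python3 -m jog '[[[0,0,0,0,0,0],[0,0,0,0,0,0],[0,0,0,0,0,0],[0,0,0,0,0,0],[0,0,0,0,0,0],[0,0,0,0,0,0]]]' 0.04 40
python3 -c "
from h import *
plan(.614,-.1205,.18,4)"
```

```text
clock: 4.1
tool_pos: [0.6142, -0.1205, 0.0258]
eef_rot: [-0.035, 0.999, 0.0, 0.0]
contact_force: [-0.4, -0.1, -0.1]
opening: 0.999
finger_force: 0.0
clock: 4.85
tool_pos: [0.6141, -0.1208, 0.0257]
eef_rot: [-0.035, 0.999, -0.0, 0.0]
contact_force: [-0.8, -0.1, 1.1]
opening: 0.632
finger_force: 40.0
clk 4.85 pos [ 0.6141 -0.1208  0.0257] turn [-0.0002  0.      0.0003] shift [ 1.000e-04  4.000e-04 -1.543e-01] F [-0.8 -0.1  1.1] ff 40.0 q7 1.32
```

```bash
python3 -m jog '[[[0,0,-0.005,0,0,0],[0,0,-0.02,0,0,0],[0,0,-0.035,0,0,0],[0,0,-0.035,0,0,0],[0,0,-0.035,0,0,0],[0,0,-0.022,0,0,0],[0,0,0,0,0,0.092],[0,0,0,0,0,0.092]]]'
python3 -c "
from h import *
plan(.4467,-.3646,.17,-6.6)"
```

```text
clock: 5.85
tool_pos: [0.6142, -0.1205, 0.1795]
eef_rot: [0.058, 0.998, 0.0, 0.001]
contact_force: [-0.8, -0.1, -1.9]
opening: 0.631
finger_force: 40.0
clk 5.85 pos [ 0.6142 -0.1205  0.1795] turn [ 0.0003  0.0016 -0.0015] shift [ 0.1383 -0.2617  0.0095] F [-0.8 -0.1 -1.9] ff 40.0 q7 1.27
```

```bash
python3 -m jog '[[[0.01,-0.019,0,0,0,0],[0.018,-0.034,0,0,0,0],[0.02,-0.038,0,0,0,0],[0.02,-0.038,0,0,0,0],[0.02,-0.038,0,0,0,0],[0.02,-0.038,0,0,0,0],[0.018,-0.034,0.005,0,0,0],[0.01,-0.019,0.005,0,0,0],[0.002,-0.004,0.03,0,0,0],[0,0,0.03,0,0,0],[0,0,0.03,0,0,0],[0,0,0,0,0,0]]]'
python3 -c "
from h import *
plan(.4467,-.3646,.0085,-6.6)"
```

```text
clock: 7.35
tool_pos: [0.4458, -0.364, 0.0761]
eef_rot: [0.056, 0.998, 0.001, -0.002]
contact_force: [-0.3, -0.9, -1.8]
opening: 0.631
finger_force: 40.0
clk 7.35 pos [ 0.4458 -0.364   0.0761] turn [ 0.0025 -0.0039  0.0031] shift [-0.0009 -0.0005  0.0676] F [-0.3 -0.9 -1.8] ff 40.0 q7 1.6
```

```bash
python3 -m jog '[[[0,0,0.03,0,0,0],[0,0,0.02,0,0,0],[0,0,0.01,0,0,0],[0,0,0.005,0,0,0],[0,0,0,0,0,0]]]'
python3 -c "
from h import *
plan(.4467,-.3646,.0077,-6.6)"
```

```text
clock: 7.98
tool_pos: [0.4477, -0.3655, 0.0133]
eef_rot: [0.057, 0.998, -0.0, 0.0]
contact_force: [-0.5, 0.7, -1.7]
opening: 0.626
finger_force: 40.0
clk 7.97 pos [ 0.4477 -0.3655  0.0133] turn [-0.0003  0.0009  0.0016] shift [0.0011 0.0007 0.0056] F [-0.5  0.7 -1.7] ff 40.0 q7 1.56
```

```bash
python3 -m jog '[[[0,0,0.003,0,0,0],[0,0,0.002,0,0,0],[0,0,0.001,0,0,0],[0,0,0,0,0,0]]]'
python3 -m jog '[[[0,0,0,0,0,0],[0,0,0,0,0,0],[0,0,0,0,0,0],[0,0,0,0,0,0],[0,0,0,0,0,0]]]' 0.088
python3 -c "
from h import *
plan(.4467,-.3646,.0085,-6.6)"
```

```text
clock: 8.48
tool_pos: [0.4474, -0.3654, 0.0077]
eef_rot: [0.057, 0.998, -0.0, 0.0]
contact_force: [-1.3, 2.0, 5.9]
opening: 0.629
finger_force: 40.0
clock: 9.1
tool_pos: [0.4472, -0.3652, 0.0066]
eef_rot: [0.057, 0.998, 0.0, -0.0]
contact_force: [-0.7, 0.1, 0.3]
opening: 0.998
finger_force: 0.0
clk 9.1 pos [ 0.4472 -0.3652  0.0066] turn [ 0.0001 -0.0001  0.0014] shift [ 0.0006  0.0006 -0.0019] F [-0.7  0.1  0.3] ff 0.0 q7 1.55
```

```bash
python3 -m jog '[[[0,0,-0.02,0,0,0],[0,0,-0.04,0,0,0],[0,0,-0.05,0,0,0],[0,0,-0.05,0,0,-0.1],[0,0,-0.02,0,0,-0.16],[0,0,0,0,0,-0.152],[0,0,0,0,0,0]]]'
python3 - <<'E'
from h import *
plan(.622,.151,.16,17)
s=snapshot("top")
cv2.imwrite("pics/e.png",cv2.resize(s["frame"][150:300,330:450],(480,600),interpolation=2)[:,:,::-1])
cv2.imwrite("pics/e2.png",cv2.resize(s["frame"][140:220,185:255],(700,800)[:2] if 0 else (525,600),interpolation=2)[:,:,::-1])
E
```

```text
clock: 9.98
tool_pos: [0.4469, -0.3654, 0.1868]
eef_rot: [-0.148, 0.989, 0.0, 0.0]
contact_force: [0.4, -0.1, -0.0]
opening: 0.995
finger_force: 0.0
clk 9.97 pos [ 0.4469 -0.3654  0.1868] turn [ 0.0002  0.0002 -0.0004] shift [-0.3184  0.4427  0.0268] F [ 0.4 -0.1 -0. ] ff 0.0 q7 2.0
```

View pics/e2.png

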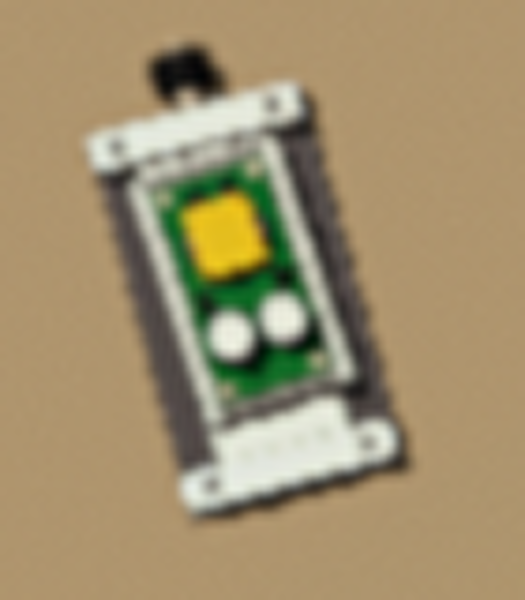

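The vise jaw screws are at (118,147), (272,103), (367,440) and (210,484). The board's corner screws are at (160,200), (253,165), (318,360) and (228,390), so the board sits towards the knob end.

```bash
python3 - <<'E'
from h import *
s=snapshot("top")
def w(p,z): return np.array([bp(s,(u+.5)/7.5-.5+185,(v+.5)/7.5-.5+140,z)[:2] for u,v in p])
for n,p,z in (("vise",[(118,147),(272,103),(367,440),(210,484)],.026),("power",[(160,200),(253,165),(318,360),(228,390)],.032)):
    a=w(p,z); l=a[0]+a[1]-a[2]-a[3]; print(n,a.mean(0).round(4),np.degrees(np.arctan2(l[1],l[0])),np.linalg.norm(l)/2)
E
```

```text
vise [0.6197 0.1524] 16.824648724259962 0.13129666802487466
power [0.6242 0.1526] 20.32644226602904 0.07609362533037681
```

```bash
python3 -m jog '[[[-0.016,0.022,0,0,0,0],[-0.031,0.043,0,0,0,0],[-0.031,0.043,0,0,0,0],[-0.031,0.043,0,0,0,0],[-0.031,0.043,0,0,0,0],[-0.031,0.043,0,0,0,0],[-0.031,0.043,0,0,0,0],[-0.031,0.043,0,0,0,0],[-0.031,0.043,0.005,0,0,0],[-0.031,0.043,0.01,0,0,0],[-0.016,0.022,0.01,0,0,0],[0,0,0,0,0,0]]]'
python3 -c "
from h import *
plan(.623,.151,.1,17)"
```

```text
clock: 11.58
tool_pos: [0.617, 0.1412, 0.1605]
eef_rot: [-0.15, 0.989, 0.001, -0.001]
contact_force: [-0.0, -0.5, 0.2]
opening: 0.998
finger_force: 0.0
clk 11.57 pos [0.617  0.1412 0.1605] turn [ 0.0017 -0.0015  0.0044] shift [-0.0086  0.0076  0.0605] F [-0.  -0.5  0.2] ff 0.0 q7 1.18
```

```bash
python3 -m jog '[[[-0.009,0.009,0.01,0,0,-0.015],[0,0,0.03,0,0,0],[0,0,0.04,0,0,0],[0,0,0.03,0,0,0],[0,0,0.015,0,0,0],[0,0,0.008,0,0,0],[0,0,0,0,0,0]]]'
python3 -c "
from h import *
plan(.624,.152,.0215,18)"
```

```text
clock: 12.45
tool_pos: [0.6242, 0.1492, 0.029]
eef_rot: [-0.156, 0.988, 0.0, 0.0]
contact_force: [-0.3, -0.4, 0.1]
opening: 0.999
finger_force: 0.0
clk 12.45 pos [0.6242 0.1492 0.029 ] turn [-0.      0.0005 -0.0014] shift [-0.0007  0.0027  0.0075] F [-0.3 -0.4  0.1] ff 0.0 q7 1.11
```

```bash
python3 -m jog '[[[0,0.002,0.003,0,0,0],[0,0,0.003,0,0,0],[0,0,0.0015,0,0,0],[0,0,0,0,0,0]]]'; python3 -m jog '[[[0,0,0,0,0,0],[0,0,0,0,0,0],[0,0,0,0,0,0],[0,0,0,0,0,0],[0,0,0,0,0,0],[0,0,0,0,0,0]]]' 0.04 40
python3 - <<'E'
from h import *
plan(.624,.152,.18,18)
s=snapshot("side"); cv2.imwrite("pics/f.png",cv2.resize(s["frame"][140:220,250:360],(770,560),interpolation=2)[:,:,::-1])
E
```

```text
clock: 12.95
tool_pos: [0.6232, 0.1512, 0.0212]
eef_rot: [-0.156, 0.988, -0.0, -0.0]
contact_force: [0.6, -0.1, 0.5]
opening: 1.0
finger_force: 0.0
clock: 13.7
tool_pos: [0.6233, 0.1511, 0.0212]
eef_rot: [-0.156, 0.988, -0.0, -0.0]
contact_force: [-0.1, -0.0, 0.6]
opening: 0.629
finger_force: 39.8
clk 13.7 pos [0.6233 0.1511 0.0212] turn [-0.0001 -0.     -0.001 ] shift [-0.001   0.0006 -0.1588] F [-0.1 -0.   0.6] ff 39.8 q7 1.1
```

View pics/f.png

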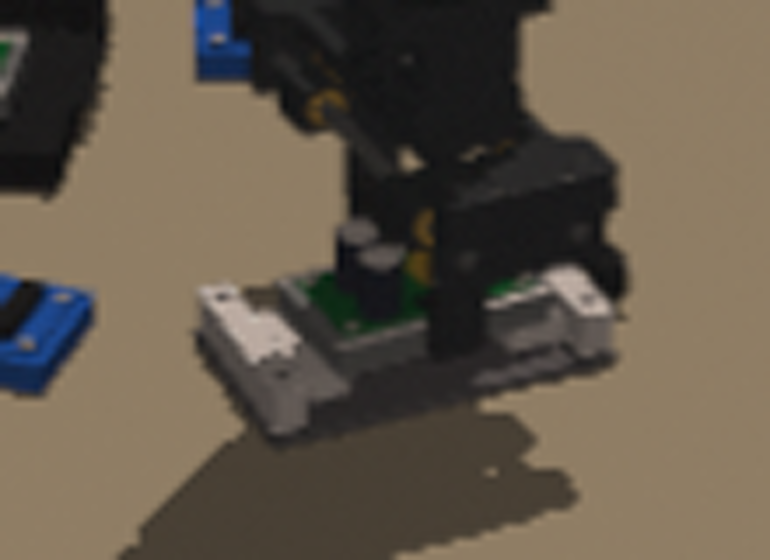

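```bash
python3 -m jog '[[[0,0,-0.004,0,0,0],[0,0,-0.012,0,0,0],[0,0,-0.03,0,0,0],[0,0,-0.035,0,0,0],[0,0,-0.035,0,0,0],[0,0,-0.015,0,0,0],[0,0,0,0,0,0]]]'
python3 -c "
from h import *
plan(.6142,-.122,.13,18)"
```

```text
clock: 14.62
tool_pos: [0.6236, 0.1514, 0.1531]
eef_rot: [-0.156, 0.988, 0.0, 0.001]
contact_force: [-1.0, 0.0, -3.6]
opening: 0.631
finger_force: 39.8
clk 14.62 pos [0.6236 0.1514 0.1531] turn [ 0.      0.0017 -0.0009] shift [ 0.0934 -0.2571  0.0231] F [-1.   0.  -3.6] ff 39.8 q7 1.18
```

```bash
python3 -m jog '[[[0.006,-0.016,0,0,0,0],[0.012,-0.034,0,0,0,0],[0.015,-0.041,0,0,0,0],[0.015,-0.041,0,0,0,0],[0.015,-0.041,0,0,0,0],[0.015,-0.041,0.005,0,0,0],[0.010,-0.028,0.015,0,0,0],[0.005,-0.015,0.02,0,0,0],[0,0,0.03,0,0,0],[0,0,0,0,0,0]]]'
python3 -c "
from h import *
plan(.6142,-.122,.0255,18)"
```

```text
clock: 15.88
tool_pos: [0.611, -0.1214, 0.0788]
eef_rot: [-0.156, 0.988, 0.001, -0.003]
contact_force: [-0.4, 0.3, -3.3]
opening: 0.633
finger_force: 39.8
clk 15.88 pos [ 0.611  -0.1214  0.0788] turn [ 0.0034 -0.0064  0.    ] shift [-0.0028 -0.0016  0.0533] F [-0.4  0.3 -3.3] ff 39.8 q7 1.51
```

```bash
python3 -m jog '[[[-0.002,-0.001,0.02,0,0,0],[0,0,0.02,0,0,0],[0,0,0.006,0,0,0],[0,0,0.002,0,0,0],[0,0,0,0,0,0]]]'
python3 -c "
from h import *
plan(.6142,-.122,.0252,18)"
```

```text
clock: 16.5
tool_pos: [0.6165, -0.1222, 0.0345]
eef_rot: [-0.156, 0.988, -0.0, 0.0]
contact_force: [-0.2, -0.2, -3.3]
opening: 0.631
finger_force: 39.8
clk 16.5 pos [ 0.6165 -0.1222  0.0345] turn [-0.0002  0.0007 -0.0008] shift [0.0021 0.0009 0.0093] F [-0.2 -0.2 -3.3] ff 39.8 q7 1.48
```

```bash
python3 -m jog '[[[0.002,0.001,0.003,0,0,0],[0,0,0.003,0,0,0],[0,0,0.002,0,0,0],[0,0,0.0015,0,0,0],[0,0,0,0,0,0]]]'
python3 -c "
from h import *
plan(.6142,-.122,.0252,18)"
```

```text
clock: 17.12
tool_pos: [0.614, -0.1219, 0.0253]
eef_rot: [-0.156, 0.988, -0.0, 0.0]
contact_force: [-1.7, -0.6, 3.2]
opening: 0.629
finger_force: 39.8
clk 17.12 pos [ 0.614  -0.1219  0.0253] turn [-0.0003  0.     -0.0009] shift [-0.0002 -0.0001  0.0001] F [-1.7 -0.6  3.2] ff 39.8 q7 1.47
```

```bash
python3 -m jog '[[[0,0,0,0,0,0],[0,0,0,0,0,0],[0,0,0,0,0,0],[0,0,0,0,0,0],[0,0,-0.01,0,0,0],[0,0,-0.03,0,0,0],[0,0,-0.045,0,0,0],[0,0,-0.04,0,0,0],[0,0,0,0,0,0.177],[0,0,0,0,0,0.177],[0,0,0,0,0,0.177],[0,0,0,0,0,0]]]' 0.088
python3 -c "
from h import *
plan(.4255,.3805,.12,-12.5)"
```

```text
clock: 18.62
tool_pos: [0.6141, -0.1217, 0.1504]
eef_rot: [0.108, 0.994, -0.0, 0.0]
contact_force: [-0.4, 1.5, -0.3]
opening: 0.997
finger_force: 0.0
clk 18.62 pos [ 0.6141 -0.1217  0.1504] turn [-0.0003  0.0008  0.0027] shift [0.2928 0.4495 0.0304] F [-0.4  1.5 -0.3] ff 0.0 q7 1.15
```

```bash
python3 -m jog '[[[0.014,0.021,0,0,0,0],[0.028,0.043,0,0,0,0],[0.028,0.043,0,0,0,0],[0.028,0.043,0,0,0,0],[0.028,0.043,0,0,0,0],[0.028,0.043,0,0,0,0],[0.028,0.043,0,0,0,0],[0.028,0.043,0,0,0,0],[0.028,0.043,0.005,0,0,0],[0.028,0.043,0.01,0,0,0],[0.018,0.028,0.015,0,0,0],[0,0,0,0,0,0]]]'
python3 - <<'E'
from h import *
plan(.4255,.3805,.0115,-12.5)
s=snapshot("top"); 
cv2.imwrite("pics/g.png",cv2.resize(s["frame"][145:225,275:365],(675,600),interpolation=2)[:,:,::-1])
E
```

```text
clock: 20.12
tool_pos: [0.4284, 0.3684, 0.1192]
eef_rot: [0.104, 0.995, 0.001, -0.001]
contact_force: [0.9, -0.9, 0.2]
opening: 0.998
finger_force: 0.0
clk 20.12 pos [0.4284 0.3684 0.1192] turn [ 0.0013 -0.0025  0.0095] shift [0.0054 0.0111 0.1077] F [ 0.9 -0.9  0.2] ff 0.0 q7 0.31
```

View pics/g.png

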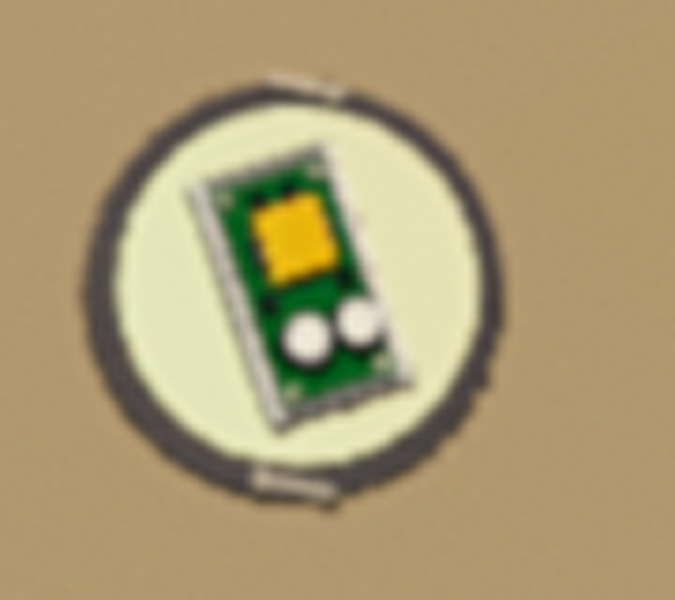

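The capacitor board sits centred on the stage: board about (301,287), disc about (298,284). Next is the tray grasp.

```bash
python3 -m jog '[[[0.005,0.012,0.01,0,0,0.007],[0,0,0.03,0,0,0],[0,0,0.03,0,0,0],[0,0,0.02,0,0,0],[0,0,0.01,0,0,0],[0,0,0,0,0,0]]]'
python3 -c "
from h import *
plan(.4255,.3805,.0115,-12.5)"
```

```text
clock: 20.92
tool_pos: [0.4288, 0.3774, 0.0194]
eef_rot: [0.112, 0.994, -0.0, -0.0]
contact_force: [0.3, 0.1, 0.0]
opening: 0.994
finger_force: 0.0
clk 20.93 pos [0.4288 0.3774 0.0194] turn [-0.0006 -0.0002 -0.0072] shift [0.0039 0.0023 0.0079] F [0.3 0.1 0. ] ff 0.0 q7 0.25
```

```bash
python3 -m jog '[[[0.003,0.002,0.003,0,0,-0.005],[0,0,0.003,0,0,0],[0,0,0.002,0,0,0],[0,0,0,0,0,0]]]'; python3 -m jog '[[[0,0,0,0,0,0],[0,0,0,0,0,0],[0,0,0,0,0,0],[0,0,0,0,0,0],[0,0,0,0,0,0],[0,0,0,0,0,0]]]' 0.04 40
python3 - <<'E'
from h import *
plan(.4255,.3805,.0115,-12.5)
s=snapshot("top"); cv2.imwrite("pics/i.png",cv2.resize(s["frame"][205:290,90:180],(635,600),interpolation=2)[:,:,::-1])
E
```

```text
clock: 21.42
tool_pos: [0.4261, 0.3805, 0.0117]
eef_rot: [0.11, 0.994, -0.0, 0.0]
contact_force: [-0.0, -0.1, 0.2]
opening: 0.998
finger_force: 0.0
clock: 22.18
tool_pos: [0.4262, 0.3807, 0.0118]
eef_rot: [0.11, 0.994, 0.0, 0.0]
contact_force: [0.6, 0.8, 0.7]
opening: 0.633
finger_force: 40.0
clk 22.18 pos [0.4262 0.3807 0.0118] turn [ 0.0003  0.0001 -0.0016] shift [ 0.0006 -0.0003  0.0003] F [0.6 0.8 0.7] ff 40.0 q7 0.24
```

View pics/i.png

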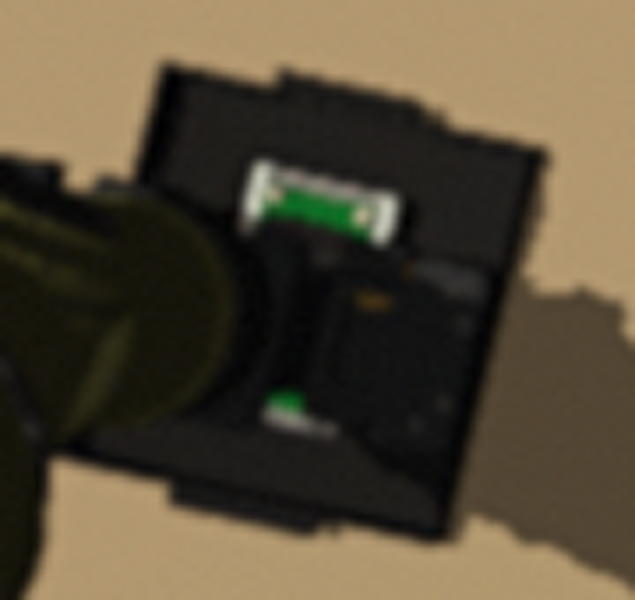

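The cpu board is gripped mid-length, with both ends visible. I'm lifting and carrying it to the vise.

```bash
python3 -m jog '[[[0,0,-0.004,0,0,0],[0,0,-0.015,0,0,0],[0,0,-0.03,0,0,0],[0,0,-0.035,0,0,0],[0,0,-0.035,0,0,0],[0,0,-0.015,0,0,-0.1],[0,0,0,0,0,-0.16],[0,0,0,0,0,-0.16],[0,0,0,0,0,-0.092],[0,0,0,0,0,0]]]'
python3 -c "
from h import *
plan(.6197,.152,.12,16.8)"
```

```text
clock: 23.48
tool_pos: [0.4262, 0.38, 0.1464]
eef_rot: [-0.145, 0.989, -0.0, 0.0]
contact_force: [0.0, -0.7, -2.8]
opening: 0.63
finger_force: 40.0
clk 23.48 pos [0.4262 0.38   0.1464] turn [-0.0001  0.0001 -0.0024] shift [-0.1194 -0.2743  0.0264] F [ 0.  -0.7 -2.8] ff 40.0 q7 0.66
```

```bash
python3 -m jog '[[[-0.008,-0.018,0,0,0,-0.002],[-0.016,-0.037,0,0,0,0],[-0.018,-0.042,0,0,0,0],[-0.018,-0.042,0,0,0,0],[-0.018,-0.042,0,0,0,0],[-0.018,-0.042,0,0,0,0],[-0.014,-0.032,0.005,0,0,0],[-0.008,-0.018,0.01,0,0,0],[-0.001,-0.001,0.015,0,0,0],[0,0,0.02,0,0,0],[0,0,0,0,0,0]]]'
python3 -c "
from h import *
plan(.6197,.152,.0222,16.8)"
```

```text
clock: 24.85
tool_pos: [0.6165, 0.1542, 0.0933]
eef_rot: [-0.148, 0.989, 0.0, -0.003]
contact_force: [0.6, 0.5, -1.8]
opening: 0.628
finger_force: 40.0
clk 24.85 pos [0.6165 0.1542 0.0933] turn [ 0.001  -0.0053  0.0042] shift [-0.0024 -0.003   0.0711] F [ 0.6  0.5 -1.8] ff 40.0 q7 1.13
```

```bash
python3 -m jog '[[[-0.001,-0.002,0.02,0,0,0],[0,0,0.02,0,0,0],[0,0,0.012,0,0,0],[0,0,0.005,0,0,0],[0,0,0,0,0,0],[0,0,0,0,0,0]]]'
python3 -c "
from h import *
plan(.6197,.152,.0222,16.8)"
```

```text
clock: 25.6
tool_pos: [0.6214, 0.1514, 0.0393]
eef_rot: [-0.147, 0.989, 0.0, 0.001]
contact_force: [0.3, -0.6, -2.8]
opening: 0.631
finger_force: 40.0
clk 25.6 pos [0.6214 0.1514 0.0393] turn [0.0002 0.0012 0.0009] shift [0.0015 0.0011 0.0171] F [ 0.3 -0.6 -2.8] ff 40.0 q7 1.1
```

```bash
python3 -m jog '[[[0.001,0.001,0.006,0,0,0],[0,0,0.005,0,0,0],[0,0,0.003,0,0,0],[0,0,0.002,0,0,0],[0,0,0.001,0,0,0],[0,0,0,0,0,0]]]'
python3 -c "
from h import *
plan(.6197,.152,.0217,16.8)"
```

```text
clock: 26.35
tool_pos: [0.6198, 0.1519, 0.0218]
eef_rot: [-0.147, 0.989, 0.0, 0.0]
contact_force: [-0.1, -0.3, -2.3]
opening: 0.634
finger_force: 40.0
clk 26.35 pos [0.6198 0.1519 0.0218] turn [0.     0.0002 0.001 ] shift [0.     0.0002 0.0001] F [-0.1 -0.3 -2.3] ff 40.0 q7 1.08
```

Not touching yet, so I'm going another 1.2 mm down before releasing and lifting.

```bash
python3 -m jog '[[[0,0,0.0006,0,0,0],[0,0,0.0006,0,0,0],[0,0,0,0,0,0]]]'
python3 -m jog '[[[0,0,0,0,0,0],[0,0,0,0,0,0],[0,0,0,0,0,0],[0,0,0,0,0,0],[0,0,-0.01,0,0,0],[0,0,-0.03,0,0,0],[0,0,-0.045,0,0,0],[0,0,-0.05,0,0,0.1],[0,0,-0.03,0,0,0.16],[0,0,0,0,0,0.15],[0,0,0,0,0,0]]]' 0.088
python3 -c "
from h import *
plan(.4472,-.3652,.15,-6.6)"
```

```text
clock: 26.72
tool_pos: [0.6198, 0.1519, 0.0218]
eef_rot: [-0.147, 0.989, -0.0, 0.0]
contact_force: [-3.7, -1.3, 7.7]
opening: 0.632
finger_force: 40.0
clock: 28.1
tool_pos: [0.6198, 0.152, 0.1866]
eef_rot: [0.057, 0.998, 0.0, 0.001]
contact_force: [-0.8, -1.1, -1.1]
opening: 1.007
finger_force: 0.0
clk 28.1 pos [0.6198 0.152  0.1866] turn [0.0001 0.0013 0.0013] shift [ 0.112  -0.5336  0.0366] F [-0.8 -1.1 -1.1] ff 0.0 q7 0.87
```

```bash
python3 -m jog '[[[0.005,-0.025,0,0,0,0],[0.011,-0.053,0,0,0,0],[0.011,-0.053,0,0,0,0],[0.011,-0.053,0,0,0,0],[0.011,-0.053,0,0,0,0],[0.011,-0.053,0,0,0,0],[0.011,-0.053,0,0,0,0],[0.011,-0.053,0,0,0,0],[0.011,-0.053,0,0,0,0],[0.011,-0.051,0,0,0,0],[0.006,-0.03,0,0,0,0],[0,0,0,0,0,0]]]'
python3 - <<'E'
from h import *
plan(.4472,-.3652,.09,-6.6)
s=snapshot("top"); cv2.imwrite("pics/j.png",cv2.resize(s["frame"][140:220,180:260],(600,600),interpolation=2)[:,:,::-1])
E
```

```text
clock: 29.6
tool_pos: [0.4472, -0.3648, 0.1849]
eef_rot: [0.059, 0.998, -0.0, -0.001]
contact_force: [0.4, 0.8, -0.5]
opening: 1.0
finger_force: 0.0
clk 29.6 pos [ 0.4472 -0.3648  0.1849] turn [-0.0009 -0.0014 -0.0038] shift [-0.0001 -0.0004  0.0949] F [ 0.4  0.8 -0.5] ff 0.0 q7 1.67
```

View pics/j.png

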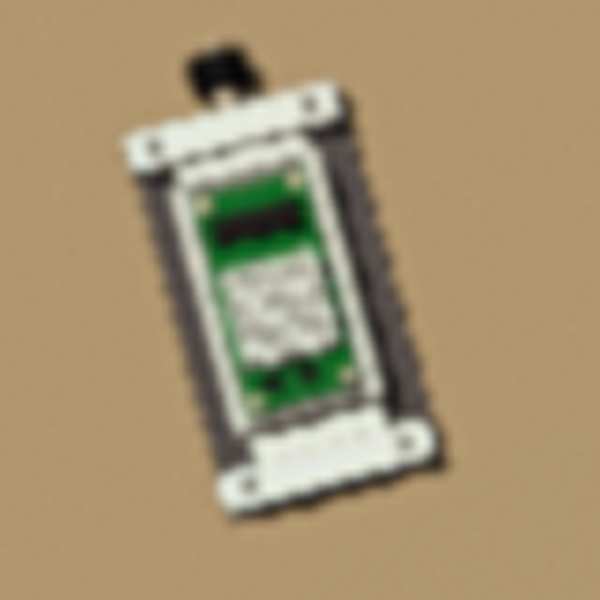

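The cpu board is centred in the vise, about 2 mm off and square. Next I fetch the io board from the mat.

```bash
python3 -m jog '[[[0,0,0.02,0,0,0],[0,0,0.04,0,0,0],[0,0,0.05,0,0,0],[0,0,0.035,0,0,0],[0,0,0.018,0,0,0],[0,0,0.007,0,0,0],[0,0,0,0,0,0]]]'
python3 -c "
from h import *
plan(.4472,-.3652,.0077,-6.6)"
```

```text
clock: 30.52
tool_pos: [0.45, -0.3616, 0.016]
eef_rot: [0.057, 0.998, -0.0, 0.0]
contact_force: [0.5, -0.4, 1.3]
opening: 1.001
finger_force: 0.0
clk 30.52 pos [ 0.45   -0.3616  0.016 ] turn [-0.      0.001   0.0003] shift [ 0.0023 -0.0039  0.0083] F [ 0.5 -0.4  1.3] ff 0.0 q7 1.53
```

```bash
python3 -m jog '[[[0.002,-0.003,0.003,0,0,0],[0,0,0.003,0,0,0],[0,0,0.002,0,0,0],[0,0,0,0,0,0]]]'; python3 -m jog '[[[0,0,0,0,0,0],[0,0,0,0,0,0],[0,0,0,0,0,0],[0,0,0,0,0,0],[0,0,0,0,0,0],[0,0,0,0,0,0]]]' 0.04 40
python3 -m jog '[[[0,0,-0.004,0,0,0],[0,0,-0.015,0,0,0],[0,0,-0.03,0,0,0],[0,0,-0.035,0,0,0],[0,0,-0.035,0,0,0],[0,0,-0.035,0,0,0],[0,0,-0.015,0,0,0],[0,0,0,0,0,0.09],[0,0,0,0,0,0]]]'
python3 -c "
from h import *
plan(.4250,.379,.15,-12)"
```

```text
clock: 31.02
tool_pos: [0.4469, -0.3646, 0.0074]
eef_rot: [0.058, 0.998, 0.0, -0.0]
contact_force: [0.2, 0.5, 0.3]
opening: 1.002
finger_force: 0.0
clock: 31.78
tool_pos: [0.4469, -0.3647, 0.0075]
eef_rot: [0.058, 0.998, -0.0, 0.0]
contact_force: [0.2, -0.7, 0.3]
opening: 0.631
finger_force: 40.0
clock: 32.9
tool_pos: [0.4463, -0.3644, 0.1763]
eef_rot: [0.102, 0.995, 0.0, -0.001]
contact_force: [1.1, 0.0, -2.8]
opening: 0.626
finger_force: 40.0
clk 32.9 pos [ 0.4463 -0.3644  0.1763] turn [ 0.     -0.0011  0.0046] shift [0.1754 0.7227 0.0263] F [ 1.1  0.  -2.8] ff 40.0 q7 1.59
```

```bash
python3 -m jog '[[[0,0.022,0,0,0,0.004],[0,0.042,0,0,0,0],[0,0.045,0,0,0,0],[0,0.045,0,0,0,0],[0,0.045,0,0,0,0],[0,0.045,0,0,0,0],[-0.002,0.045,0,0,0,0],[-0.002,0.045,0,0,0,0],[0.005,0.04,0,0,0,0],[0.012,0.04,0,0,0,0],[0.02,0.039,0,0,0,0],[0.02,0.039,0,0,0,0]]]'
python3 -c "
from h import *
plan(.4250,.379,.12,-12)"
```

```text
clock: 34.4
tool_pos: [0.4966, 0.1289, 0.1759]
eef_rot: [0.104, 0.995, -0.0, -0.001]
contact_force: [0.6, -0.1, -1.7]
opening: 0.627
finger_force: 40.0
clk 34.4 pos [0.4966 0.1289 0.1759] turn [-0.0005 -0.0012  0.0016] shift [0.122  0.2298 0.0559] F [ 0.6 -0.1 -1.7] ff 40.0 q7 0.7
```

```bash
python3 -m jog '[[[0.02,0.038,0,0,0,0.002],[0.02,0.038,0,0,0,0],[0.02,0.038,0,0,0,0],[0.018,0.034,0.005,0,0,0],[0.015,0.028,0.01,0,0,0],[0.008,0.015,0.02,0,0,0],[0.003,0.006,0.02,0,0,0],[0,0,0,0,0,0],[0,0,0,0,0,0]]]'
python3 -c "
from h import *
plan(.4250,.379,.0115,-12)"
```

```text
clock: 35.52
tool_pos: [0.4373, 0.3415, 0.1217]
eef_rot: [0.106, 0.994, -0.0, 0.0]
contact_force: [-0.1, 0.1, -1.3]
opening: 0.629
finger_force: 40.0
clk 35.52 pos [0.4373 0.3415 0.1217] turn [-0.0005  0.0001 -0.0022] shift [0.0198 0.0341 0.1102] F [-0.1  0.1 -1.3] ff 40.0 q7 0.33
```

```bash
python3 -m jog '[[[0.01,0.017,0,0,0,0],[0.01,0.017,0.01,0,0,0],[0,0,0.03,0,0,0],[0,0,0.03,0,0,0],[0,0,0.012,0,0,0],[0,0,0,0,0,0],[0,0,0,0,0,0]]]'
python3 -c "
from h import *
plan(.4250,.379,.0115,-12)"
```

```text
clock: 36.4
tool_pos: [0.4251, 0.3804, 0.0404]
eef_rot: [0.106, 0.994, 0.001, 0.001]
contact_force: [-0.5, 0.0, -1.9]
opening: 0.631
finger_force: 40.0
clk 36.4 pos [0.4251 0.3804 0.0404] turn [ 0.0018  0.0008 -0.0022] shift [-0.0002 -0.0014  0.0289] F [-0.5  0.  -1.9] ff 40.0 q7 0.25
```

```bash
python3 -m jog '[[[0,-0.001,0.01,0,0,0],[0,0,0.008,0,0,0],[0,0,0.005,0,0,0],[0,0,0.003,0,0,0],[0,0,0.002,0,0,0],[0,0,0.001,0,0,0],[0,0,0,0,0,0]]]'
python3 -c "
from h import *
plan(.4250,.379,.0110,-12)"
```

```text
clock: 37.28
tool_pos: [0.4244, 0.3785, 0.0115]
eef_rot: [0.106, 0.994, 0.0, 0.0]
contact_force: [-2.1, -0.6, 6.5]
opening: 0.632
finger_force: 40.0
clk 37.27 pos [0.4244 0.3785 0.0115] turn [ 0.0002  0.0004 -0.0024] shift [-0.0004  0.0006  0.0005] F [-2.1 -0.6  6.5] ff 40.0 q7 0.24
```

Contact felt, so I'm releasing, rising and moving aside for a look.

```bash
python3 -m jog '[[[0,0,0,0,0,0],[0,0,0,0,0,0],[0,0,0,0,0,0],[0,0,0,0,0,0],[0,0,-0.01,0,0,0],[0,0,-0.03,0,0,0],[0,0,-0.045,0,0,0],[0,0,-0.05,0,0,0],[0,0,-0.04,0,0,0],[0.03,0.03,0,0,0,0],[0.04,0.04,0,0,0,0],[0.04,0.04,0,0,0,0]]]' 0.088
python3 -m jog '[[[0.04,0.04,0,0,0,0],[0.04,0.04,0,0,0,0],[0,0,0,0,0,0],[0,0,0,0,0,0]]]'
python3 - <<'E'
from h import *
s=snapshot("top"); cv2.imwrite("pics/k.png",cv2.resize(s["frame"][140:290,90:290],(800,600),interpolation=2)[:,:,::-1])
E
```

```text
clock: 38.78
tool_pos: [0.3394, 0.5102, 0.1865]
eef_rot: [0.106, 0.994, 0.0, 0.0]
contact_force: [1.3, 0.1, -0.6]
opening: 1.001
finger_force: 0.0
clock: 39.28
tool_pos: [0.2791, 0.6034, 0.1857]
eef_rot: [0.106, 0.994, -0.001, 0.0]
contact_force: [0.1, -0.7, 0.8]
opening: 0.998
finger_force: 0.0
```

View pics/k.png

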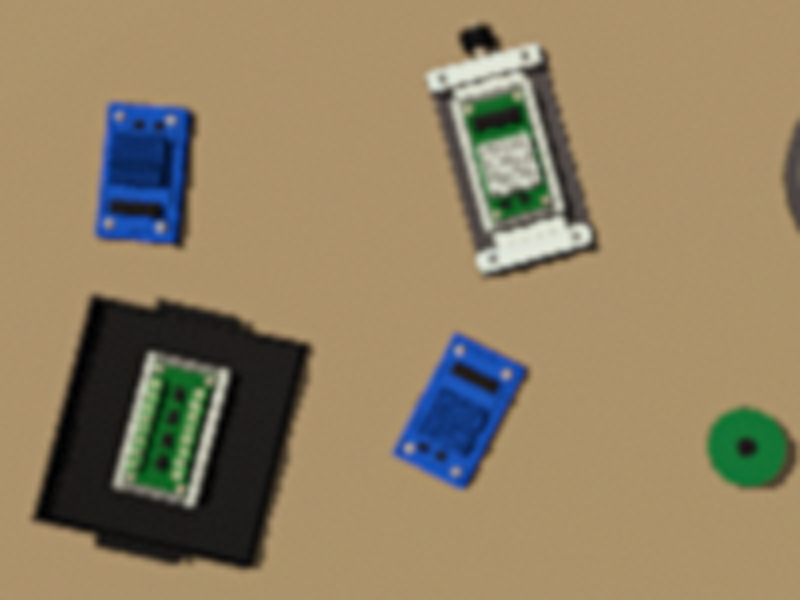

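The io board is centred and square in the tray: board about (172,429), tray about (174,432). The spool hasn't moved.

```bash
python3 -c "
from plant import *
print(finish_job())"
```

```text
the job is handed in; nothing more can be done
None
```

All three boards are in their new places and the job is handed in at about 39 s; the pictures show each centred to within a few mm, but the verdict was not returned and I did not re-photograph the bottle.

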